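Unlock the clamped duster canister and give the jaw inserts a blast

ROBOT

A 6-joint arm with a two-finger parallel gripper is mounted at the origin on a cart in front of the work surface, level with it; the furniture and walls round the work are solid. World frame = base frame: x ahead of the robot, y to its left, z up, the work surface at z = 0. Lengths are in mm, angles in rad, forces in N, time in s.
With the tool pointing down it reaches from about 250 to 775 mm from the base axis. Payload 8.9 kg.
Tool frame: the origin (TCP) lies at the very end of the fingers, on their centre line; the grasp point (between the pads) lies 19 mm behind it; z points along the fingers, y is the line along which they close (so a half turn about z gives the same grasp; the last joint's range is limited). The gripper opens to 85 mm and grips with 20 to 120 N. Pads are 22 mm wide; open, the fingers measure 114 mm over their backs; the gripper's body (76 mm by 85 mm) begins 54 mm behind the grasp point. The pads swing forward as they close: fully open they stand 13 mm farther back than shut.
Start: joints at [1.145, 0.291, -0.153, 1.127, 0, 1.431], TCP at [148.508, 503.556, 231.305] pointing down, gripper open.
Joint ranges: [-2.52, 2.52], [-0.91, 1.74], [-1.3, 1.37], [-1.96, 2.02], [-1.52, 1.47], [-3.14, 3.14]. Speed limits (rad/s): [2.22, 2.22, 2.79, 3.14, 3.14, 3.14].

INTERFACE

Orientations are given as a unit quaternion [x, y, z, w].
In Python, from rig import monitor, cams, r gives the robot as it stands.
- The arm moves only by the tool apply_moves, never from a script. Its argument "series" is a list of rows, each a list of 7 numbers: the opening in per cent of the stroke, from 0 (shut) to 100 (fully open), then the shift along the tool's x, y, z in cm, then the turn, a rotation vector about the tool's x, y, z in degrees. In form: [[jaw, tx, ty, tz, wx, wy, wz], ...]. A call has 1 to 20 rows; each row shifts and turns the commanded pose from where the row before left it, along the tool's axes as they then stand; what a row does not reach is not made up. A row lasts 1/8 s, in which the tool goes at most 62.5 mm and 10.7 degrees, less where a joint would pass 70% of its speed; a pose out of reach is approached as far as the arm can. A call is refused whole if a number of a shift passes 6.25 or a number of a turn 10.7, either way. A call with a gripper value outside its range is refused whole. The fingers move at their own pace and stop on an object; "force" is the grip in N (left out, the last holds). Time passes only in rows, so rows that do not move let the fingers close. It gives the time, the measured TCP pose, the force, the opening and the grip force at its end, in the units of the state.
- monitor.get_state(): the state, without advancing time (a new reading comes with each control period).
- cams.get_image(name): name is "scene" or "top"; returns a dict with "frame" (384x512x3 uint8, red, green, blue), "fov_y" (degrees; the focal length in pixels is half the picture's height over the tangent of half this angle, whatever the lens; pixels are square), "cx", "cy" (the principal point, pixels), "rvec" (rotation vector, rad) and "tvec" (3), from world to camera coordinates, as OpenCV has them. Camera axes: x right, y down, z forward; pixel columns grow to the right and rows downward; lengths in mm; the calibration is good to about 2 mm. A picture is of the moment at which its call begins. There is no depth.
- r.finish_job(): hands the job in; it is judged then, once.
The state is a dict: "time": time; "joints": joint angles; "dq": joint speeds; "joint_torque": joint torques, N m; "position": TCP position; "orientation": TCP orientation; "force": force on the tool from outside, world axes, zero at the start; "moment": the same for the moment, N m; "finger_gap": finger opening in mm; "gripper_force": force on a finger pad.
Only numpy, scipy, OpenCV 4.12 (cv2) and the standard library are available. Lean on these libraries where they do the work, as an engineer would, in place of code of your own. Each camera call takes 0.05 s, during which the arm holds its last target. There are 200 camera calls.

TASK

Blow the jaw inserts in the blue tray clean with the duster canister clamped beside it: swing the canister's lock lever counter-clockwise (seen from above) past its click to the open side, then press the nozzle cap right down, keep it down for at least half a second, and let it spring back up. Leave the lever open, and do not knock over or shift the wash bottle and the swab tub that stand behind it.

Things in the scene. Friction and masses are not known exactly. Their poses are not given: they have to be found in the camera images.
- canister_stand: Fixed stand: dark base plate 112 x 130 x 8 mm, white upright canister 66 mm across (shoulder 150 mm up) banded to a post that stands 58 mm to -y, 133 mm high. Origin: bench top under the canister's axis; z up; +y is where the nozzle's brass tube points, to the blue tray (26 mm high, 83 to 187 mm off). On top: black collar, aluminium lock ring (radius 30, 169 to 178 mm up), grey cap.
- cap_top (a point): Centre of the nozzle cap's top, on the canister's axis, 206 mm above the bench when up. The pad is a slightly dished grey disc 38 mm across, the highest thing on the canister, to be pressed straight down. 13 mm lower two small wings (to radius 28 mm) and a thin brass tube (to radius 52 mm) stick out of the cap.
- nozzle_cap (a joint): How far the cap is down, m: 0 = up, 0.008 = down on its stop. Its spring takes about 3 N to start and 7.5 N at the bottom, and lifts the cap when let go. While the lever is on the locked side, lugs on the ring under the cap's wings stop it after about 2 mm.
- lock_ring (a joint): Angle of lock ring and lever about the canister's axis, rad, growing counter-clockwise from above: 0 = locked stop, 1.1 = open stop. A sprung roller makes the click: it resists from 0.20 to its crest at 0.52 and, soon after, throws the ring on to 0.84; short of the crest it throws it back to 0.20. Elsewhere the ring stays where it is left. From 0.75 the cap is free. Takes 3 to 4 N at the tab.
- lever_tab (a point): Centre of the upright black tab at the lock lever's end, 59 mm from the canister's axis, 187 mm above the bench; turns with lock_ring. Tab 26 mm along the radius (46 to 72 mm out), 8 mm thick, 172 to 202 mm up, on a flat arm 12 mm wide; both faces are free to push, or pinch it from above. At ring angle 0 the lever points 2.60 rad counter-clockwise from the stand's +x.
- wash_bottle: White round bottle with a blue screw cap and no nozzle, 58 mm diameter, 118 mm high, standing loose on the bench; a bystander. Origin at the centre of its underside.
- swab_tub: White tub with a blue lid, 47 mm diameter, 62 mm high, standing loose; a bystander. Origin at the centre of its underside.

How it is judged (in metres and radians):
On the way, in this order (a step that is already met when the one before it is completed fails the run):
1. the lock lever is turned past its click to the open side (ring angle over 0.75 rad) with the cap still up (value of joint lock_ring above 0.75 rad and value of joint nozzle_cap below 0.003 m), for 0.2 s.
2. the nozzle cap is pressed down by at least 6 of its 8 mm for half a second (value of joint nozzle_cap above 0.006 m and value of joint lock_ring above 0.7 rad), for 0.5 s.
At the end, for the whole second after the job is handed in: The cap has been down (over 6 mm) for half a second after unlocking and is up again (within 1.5 mm), the lock lever is left on the open side (over 0.75 rad), and wash bottle and swab tub stand within 20 mm of where they were (value of joint nozzle_cap below 0.0015 m and value of joint lock_ring above 0.75 rad and distance of each of wash_bottle, swab_tub from where it was at the start of the episode below 0.02 m); the robot touches nothing.
It fails at once if wash bottle or swab tub knocked over or shifted by more than 30 mm (distance of any of wash_bottle, swab_tub from where it was at the start of the episode above 0.03 m or angle between any of wash_bottle, swab_tub's own z axis and vertical above 0.5 rad).
It also fails if it takes over 37 s, if anything falls off the work surface, if the arm or the gripper's body presses on something with over 40 N, if the wrist force passes 120 N, or if a joint passes its speed limit or range.

## Working session

There is one attempt and no reset: what is moved stays moved. The work goes in short steps, Python scripts to look and compute and a tool call to move; the robot and the scene stay as the last step left them, time stands still between calls to the robot, and variables do not carry over. Pictures are saved under pics/ and viewed, at most 10 in all, crops included, and the job is handed in when it is done.

Besides the shell and the picture viewer there is one more tool, called after ">>>" in YAML: its name, and indented under it one key for each argument. apply_moves: Moves the arm, as the interface text tells. Its arguments: {"type":"object","properties":{"series":{"type":"array","items":{"type":"array","items":{"type":"number"}}},"force":{"type":"number"}},"required":["series"]}

```bash
mkdir -p pics; python3 - <<'E'
from rig import monitor,cams,r
import cv2,numpy as np
s=monitor.get_state();print(s)
for n in("scene","top"):
    d=cams.get_image(n);print(n,{k:v for k,v in d.items() if k!='frame'}, [k for k in d])
    cv2.imwrite(f"pics/{n}0.png",d['frame'][:,:,::-1])
    np.savez(f"{n}0.npz",**d)
E
```

```text
{'time': 0.0, 'joints': array([ 1.14470725e+00,  2.91299304e-01, -1.54127811e-01,  1.12672472e+00,
        1.55895699e-05,  1.43146880e+00]), 'dq': array([ 0.00125843,  0.0003028 , -0.00100246,  0.00075786, -0.00102561,
       -0.00080051]), 'joint_torque': array([ 9.17714060e-04, -5.37137997e+01,  3.31375694e+01,  1.55478140e-02,
       -1.34415604e-04,  3.69265962e-06]), 'position': array([148.31189493, 503.14504241, 230.72188539]), 'orientation': array([ 1.42889984e-01,  9.89738346e-01, -6.48675036e-04, -1.96549874e-04]), 'force': array([-0.553874  ,  0.22246264, -0.47436295]), 'moment': array([-0.02311564, -0.02109009,  0.02829853]), 'gripper_force': 0.0, 'finger_gap': 85.14221691334345}
scene {'fov_y': 52.105013165848185, 'cx': 253.80401516197077, 'cy': 191.00891481959462, 'rvec': array([ 1.74087599, -1.68191189,  0.73404831]), 'tvec': array([ 75.44554694, 495.03829178, 488.82727141])} ['frame', 'fov_y', 'cx', 'cy', 'rvec', 'tvec']
top {'fov_y': 42.24305833481581, 'cx': 266.88066563814965, 'cy': 191.1646568155987, 'rvec': array([ 2.13132258, -2.11111845,  0.19846647]), 'tvec': array([ 95.99447768, 592.29577651, 892.49721374])} ['frame', 'fov_y', 'cx', 'cy', 'rvec', 'tvec']
```

View pics/scene0.png

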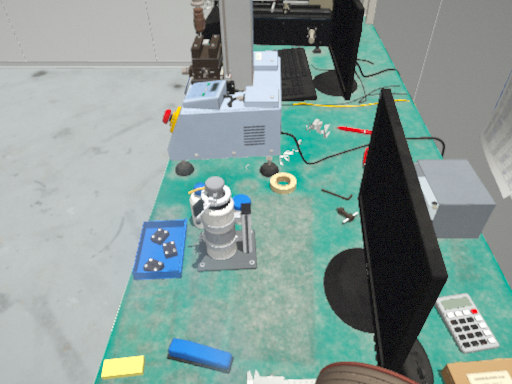

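View pics/top0.png

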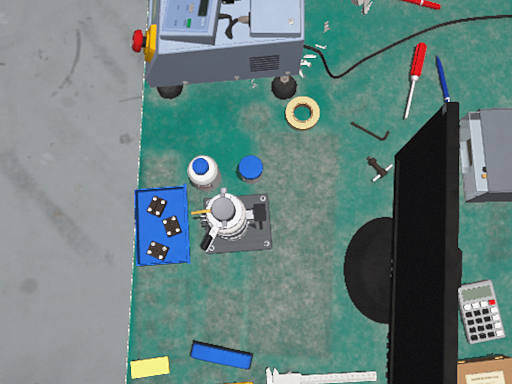

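The scene view shows the canister near (218,215), with the blue tray at (160,250). In the top view the cap is at (223,208), the lever tab at about (207,240), the bottle cap at (201,167), the tub lid at (250,167), and the tray at (162,226). Next I'll work out positions.

```bash
cat > h.py <<'E'
import numpy as np,cv2
def K(d):
    f=192/np.tan(np.radians(float(d['fov_y'])/2));return np.array([[f,0,float(d['cx'])],[0,f,float(d['cy'])],[0,0,1.]])
def proj(d,P): return cv2.projectPoints(np.float64(P).reshape(-1,3),d['rvec'],d['tvec'],K(d),None)[0][:,0]
def ray(d,u,v,z):
    R=cv2.Rodrigues(d['rvec'])[0];c=-R.T@d['tvec'];k=R.T@np.linalg.inv(K(d))@[u,v,1];return c+k*(z-c[2])/k[2]
E
python3 - <<'E'
from h import *
t=np.load('top0.npz');s=np.load('scene0.npz')
for d in(t,s):
    R=cv2.Rodrigues(d['rvec'])[0];print('cam',-R.T@d['tvec']);print(proj(d,[[148,503,231],[0,0,0],[600,0,0]]).round())
def show(n,d,box,k):
    x,y,w,h=box;cv2.imwrite(n,cv2.resize(d['frame'][y:y+h,x:x+w,::-1],None,fx=k,fy=k,interpolation=cv2.INTER_CUBIC))
show('pics/tc.png',t,(130,140,150,140),4);show('pics/sc.png',s,(120,160,160,130),4)
for nm,d,zs in(('top',t,(26,118,62)),('scene',s,(26,118,62))):
    h=cv2.cvtColor(d['frame'],cv2.COLOR_RGB2HSV);m=cv2.inRange(h,(100,130,60),(125,255,255))
    n,l,st,c=cv2.connectedComponentsWithStats(m)
    for i in range(1,n):
        if st[i,4]>40: print(nm,st[i],c[i].round(1),[ray(d,*c[i],z).round()[:2] for z in zs])
print('cap top view',ray(t,223,208,206))
E
```

```text
cam [413.21381045  98.570349   987.98721465]
[[-23. 476.]
 [320. 521.]
 [317. 193.]]
cam [-38.12650427  60.73784546 696.10654785]
[[-103.  373.]
 [ 314.  589.]
 [ 296.  231.]]
top [437  56  12  42 191] [442.  78.] [array([ 838., -257.]), array([ 797., -223.]), array([ 822., -243.])]
top [238 155  25  24 455] [250.3 166.7] [array([646., 135.]), array([624., 132.]), array([638., 134.])]
top [193 158  16  16 201] [200.1 165.7] [array([647., 235.]), array([625., 222.]), array([639., 230.])]
top [ 134  183   57   83 3335] [161.4 224.9] [array([528., 306.]), array([517., 286.]), array([524., 298.])]
top [191 343  61  26 915] [220.6 355.9] [array([286., 184.]), array([298., 176.]), array([290., 181.])]
scene [233 194  18  16 190] [240.5 200.7] [array([676., 137.]), array([578., 127.]), array([637., 133.])]
scene [ 135  218   52   61 1776] [163.7 250.4] [array([512., 296.]), array([436., 264.]), array([482., 283.])]
scene [ 168  338   64   30 1098] [198.7 353. ] [array([283., 184.]), array([239., 167.]), array([265., 178.])]
cap top view [534.77597739 170.71934695 206.        ]
```

View pics/tc.png

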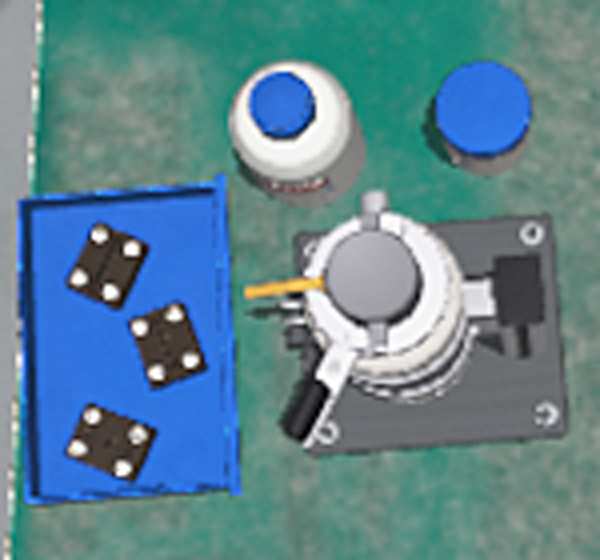

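View pics/sc.png

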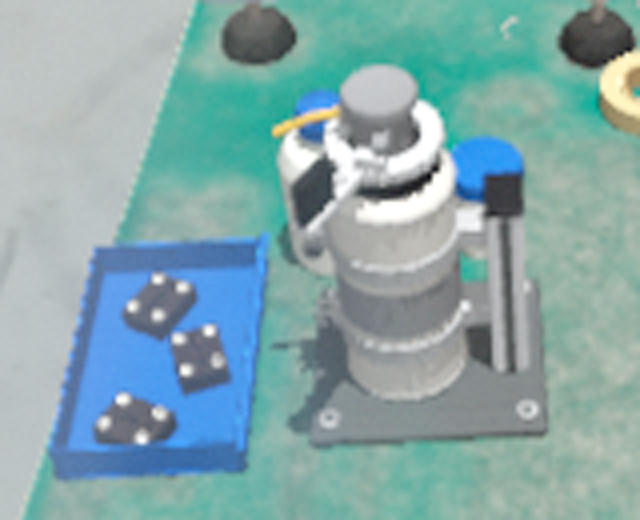

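The crops show the cap centre at (223,209) in the top view and (214.5,182) in the scene view. The black tab is at (207,240) top and (198.5,208.5) scene, on the tray and robot side, with the ring locked. The bottle and tub stand on the far (+x) side.

```bash
python3 - <<'E'
from h import *
t=np.load('top0.npz');s=np.load('scene0.npz')
T=lambda p:((p[0]+.5)/4-.5+130,(p[1]+.5)/4-.5+140)
S=lambda p:((p[0]+.5)/4-.5+120,(p[1]+.5)/4-.5+160)
def P(d): return K(d)@np.c_[cv2.Rodrigues(d['rvec'])[0],d['tvec']]
def tri(a,b):
    X=cv2.triangulatePoints(P(t),P(s),np.float64(T(a)),np.float64(S(b)))[:,0];return (X[:3]/X[3]).round(1)
print('cap tri',tri((373,277),(378,88)),'top z206',ray(t,*T((373,277)),206).round(1),'scene z206',ray(s,*S((378,88)),206).round(1))
c=[ray(t,*T(p),8)[:2] for p in((300,232),(548,215),(566,433))]
print('plate',c,[np.hypot(*(c[1]-c[0])),np.hypot(*(c[2]-c[1]))])
e=c[0]-c[1];print('yaw of +y minus 90',np.degrees(np.arctan2(e[1],e[0]))-90)
e=ray(t,*T((37,498)),26)-ray(t,*T((22,200)),26);print('tray edge yaw',np.degrees(np.arctan2(e[1],e[0])))
print('tube tip z193',ray(t,*T((248,293)),193).round(1))
print('tab tri',tri((308,400),(315,197)),'top z195',ray(t,*T((308,400)),195).round(1), 'tab top ends', ray(t,*T((331,365)),202).round(1),ray(t,*T((294,432)),202).round(1))
E
```

```text
cap tri [532.9 170.7 209. ] top z206 [533.4 170.9 206. ] scene z206 [536.4 171.5 206. ]
plate [array([586.22362543, 226.34412455]), array([596.04834643, 102.25893937]), array([487.22176556,  92.3561218 ])] [np.float64(124.47352459382248), np.float64(109.27621195188738)]
yaw of +y minus 90 4.527076630700009
tray edge yaw -173.7795472981531
tube tip z193 [528.4 222.4 193. ]
tab tri [486.6 198.  180.5] top z195 [485.2 196.5 195. ] tab top ends [498.5 187.  202. ] [471.9 200.8 202. ]
```

>>> apply_moves:
  series:
    - [0,0,0,0,0,0,-8.2]
    - [0,0,0,0,0,0,-8.2]
    - [0,-3.3,-2.67,0,0,0,0]
    - [0,-3.3,-2.67,0,0,0,0]
    - [0,-3.3,-2.67,0,0,0,0]
    - [0,-3.3,-2.67,0,0,0,0]
    - [0,-3.3,-2.67,0,0,0,0]
    - [0,-3.3,-2.67,0,0,0,0]
    - [0,-3.3,-2.67,0,0,0,0]
    - [0,-3.3,-2.67,0,0,0,0]
    - [0,-3.3,-2.67,0,0,0,0]
    - [0,-3.3,-2.67,0,0,0,0]
    - [0,0,0,0,0,0,0]
    - [0,0,0,0,0,0,0]
  force: 40

```text
time: 1.85
position: [477.7, 236.5, 230.9]
orientation: [0.0, 1.0, -0.0, -0.001]
force: [-0.4, 0.3, 0.1]
finger_gap: 0.4
gripper_force: 0.0
```

>>> apply_moves:
  series:
    - [0,0,0,1.6,0,0,0]
    - [0,0,0,1.6,0,0,0]
    - [0,0,0,1.6,0,0,0]
    - [0,0,0,0,0,0,0]

```text
time: 2.35
position: [476.6, 236.9, 182.5]
orientation: [-0.0, 1.0, -0.0, -0.001]
force: [0.2, 2.0, 0.6]
finger_gap: -0.2
gripper_force: 0.0
```

```bash
python3 - <<'E'
from rig import cams
import cv2
d=cams.get_image("scene");cv2.imwrite("pics/s1.png",cv2.resize(d['frame'][100:300,100:300,::-1],None,fx=3,fy=3,interpolation=cv2.INTER_CUBIC))
E
```

```text
(no output)
```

View pics/s1.png

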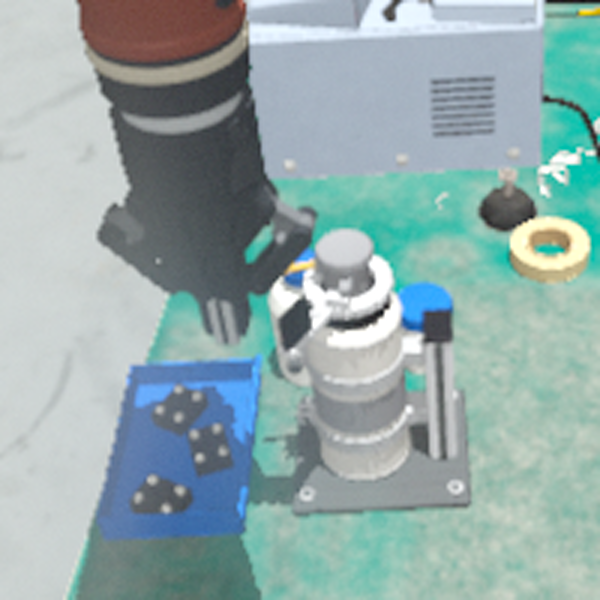

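The scene view shows the shut fingers at (228,340) and the tab at (295,320), with clear air between them. I'll push along -y.

>>> apply_moves:
  series:
    - [0,0,-0.7,0,0,0,0]
    - [0,0,-0.7,0,0,0,0]
    - [0,0,-0.7,0,0,0,0]
    - [0,0,-0.7,0,0,0,0]
    - [0,0,-0.5,0,0,0,0]
    - [0,0,-0.5,0,0,0,0]
    - [0,0,-0.5,0,0,0,0]
    - [0,0,-0.5,0,0,0,0]
    - [0,0,-0.5,0,0,0,0]

```text
time: 3.52
position: [478.2, 182.9, 183.2]
orientation: [0.0, 1.0, -0.0, -0.0]
force: [-1.3, 0.7, -0.8]
finger_gap: -0.1
gripper_force: 0.6
```

>>> apply_moves:
  series:
    - [0,0,-0.5,0,0,0,0]
    - [0,0,-0.5,0,0,0,0]
    - [0,0,-0.5,0,0,0,0]
    - [0,0,-0.5,0,0,0,0]
    - [0,0,-0.3,0,0,0,0]
    - [0,0,0,0,0,0,0]
    - [0,0,1.5,0,0,0,0]
    - [0,0,2.5,0,0,0,0]
    - [0,0,2.5,0,0,0,0]
    - [0,0,0,-3,0,0,0]
    - [0,0,0,-3,0,0,0]
    - [0,0,3,0,0,0,0]
    - [0,0,3,0,0,0,0]
    - [0,0,0,0,0,0,0]

```text
time: 5.28
position: [477.9, 287.8, 243.1]
orientation: [-0.001, 1.0, 0.0, -0.0]
force: [-0.5, -0.3, -0.1]
finger_gap: 0.3
gripper_force: 0.0
```

```bash
python3 - <<'E'
from rig import cams
import cv2
d=cams.get_image("top");cv2.imwrite("pics/t1.png",cv2.resize(d['frame'][140:280,130:280,::-1],None,fx=4,fy=4,interpolation=cv2.INTER_CUBIC))
E
```

```text
(no output)
```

View pics/t1.png

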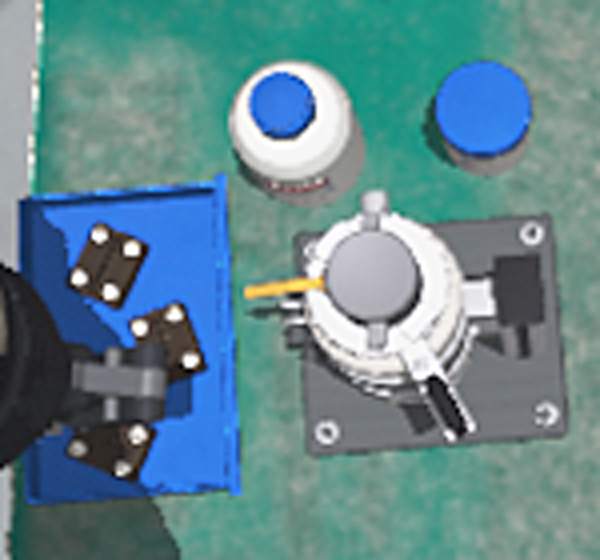

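The lever now points down-right, with the tab at about crop (440,402), so it looks thrown over. I'll check the angle.

```bash
python3 - <<'E'
from h import *
t=np.load('top0.npz')
T=lambda p:((p[0]+.5)/4-.5+130,(p[1]+.5)/4-.5+140)
C=ray(t,*T((373,277)),206)[:2]
for n,p in(('old',(308,397)),('new',(442,405))):
    v=ray(t,*T(p),195)[:2]-C;print(n,v.round(1),np.hypot(*v),np.arctan2(v[1],v[0])%6.283)
E
```

```text
old [-46.9  25.7] 53.50440376783818 2.6411556569016454
new [-49.6 -27.8] 56.89637668511668 3.652666961900662
```

The ring has turned about 1.0 rad, so it is open. Next I'll move over the cap and press it down.

>>> apply_moves:
  series:
    - [0,-1.4,-2.92,0,0,0,0]
    - [0,-1.4,-2.92,0,0,0,0]
    - [0,-1.4,-2.92,0,0,0,0]
    - [0,-1.4,-2.92,0,0,0,0]
    - [0,0,0,0,0,0,0]
    - [0,0,0,1.5,0,0,0]
    - [0,0,0,1.3,0,0,0]
    - [0,0,0,0.5,0,0,0]
    - [0,0,0,0.4,0,0,0]
    - [0,0,0,0.4,0,0,0]
    - [0,0,0,0.4,0,0,0]
    - [0,0,0,0,0,0,0]
    - [0,0,0,0,0,0,0]

```text
time: 6.95
position: [534.2, 168.9, 198.8]
orientation: [0.0, 1.0, 0.0, 0.0]
force: [-4.0, 2.1, 6.3]
finger_gap: 0.3
gripper_force: 3.4
```

>>> apply_moves:
  series:
    - [0,0,0,0.2,0,0,0]
    - [0,0,0,0.15,0,0,0]
    - [0,0,0,0,0,0,0]
    - [0,0,0,0,0,0,0]
    - [0,0,0,0,0,0,0]
    - [0,0,0,0,0,0,0]
    - [0,0,0,0,0,0,0]
    - [0,0,0,0,0,0,0]

```text
time: 7.95
position: [534.6, 168.9, 197.8]
orientation: [0.0, 1.0, 0.0, 0.001]
force: [-10.4, -1.1, 28.4]
finger_gap: 0.2
gripper_force: 14.3
```

The force has risen to 28 N, so the cap is on its stop and has been held well over half a second. Now I'll lift, clear the area and check.

>>> apply_moves:
  series:
    - [0,0,0,0,0,0,0]
    - [0,0,0,-0.5,0,0,0]
    - [0,0,0,-1,0,0,0]
    - [0,0,0,-3,0,0,0]
    - [0,0,0,-3,0,0,0]
    - [0,1.4,2.92,0,0,0,0]
    - [0,1.4,2.92,0,0,0,0]
    - [0,1.4,2.92,0,0,0,0]
    - [0,1.4,2.92,0,0,0,0]
    - [0,0,0,0,0,0,0]

```text
time: 9.2
position: [477.8, 286.9, 270.0]
orientation: [-0.001, 1.0, 0.0, 0.0]
force: [-0.4, -0.6, 0.7]
finger_gap: -0.1
gripper_force: 0.0
```

```bash
python3 - <<'E'
from rig import cams
import cv2
d=cams.get_image("top");cv2.imwrite("pics/t2.png",cv2.resize(d['frame'][140:280,130:280,::-1],None,fx=4,fy=4,interpolation=cv2.INTER_CUBIC))
E
```

```text
(no output)
```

View pics/t2.png

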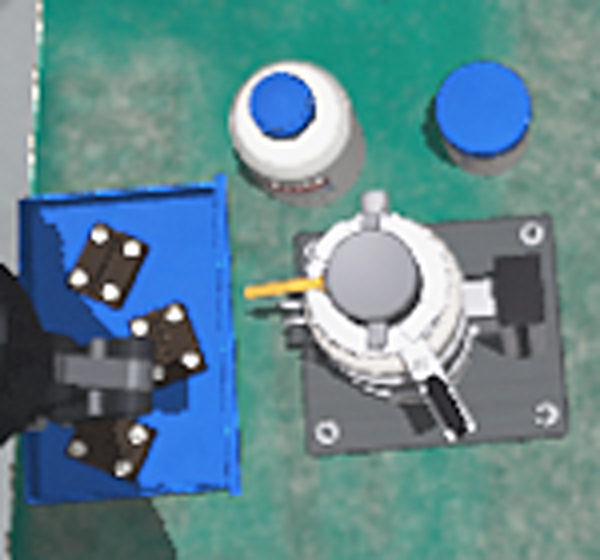

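The cap is back up at crop (373,277), the lever is still open at (442,405), and the bottle and tub haven't moved. The robot touches nothing, so I'm handing in.

```bash
python3 -c "
from rig import r
print(r.finish_job())"
```

```text
the job is handed in; nothing more can be done
None
```

The job is handed in, with no verdict shown: the lever was swung open to about 1.0 rad, the cap was pressed to its stop for over half a second and sprang back up, and the wash bottle and swab tub did not move in the last picture.

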